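# Unlock the reagent lock box and hold its spring lock open

### The job

Unlock the small grey steel lock box on the bench so that a colleague can lift its lid: take the round-headed key out of the aluminium key block, put it into the keyhole in the lid and work it fully home with small twists to and fro (the discs inside are sticky), and only then turn it a quarter clockwise, seen from above, to the stop. The lock springs back if it is let go, so finish while still gripping the key and holding it turned, with the bolt on the front drawn. Leave the other two keys in the block and do not disturb the timer, the petri dish or the pen.

Things in the scene. Friction and masses are not known exactly. Their poses are not given: they have to be found in the camera images.
- key_round: The key that fits, one of three that stand upright in the block in any order: round head, wide blade. Loose, 40 g, 76 mm tall. Origin: middle of the blade's lower end; z up along the key, x across blade and head width, y through the thickness. Steel blade 20 (x) by 4 mm (y), z = 0 to 28; steel shoulder 27 x 8 mm, z = 28 to 32, which stops the key; neck 13 x 8 mm to z = 43. A half turn about z changes nothing.
- key_round_grip (a point): Middle of the round key's head, 59 mm above the end of its blade (65 mm above the bench as it stands in the block): a flat black plastic disc 34 mm across (x and z) and 9 mm thick (y), to be gripped across the 9 mm. Axes as key_round.
- key_round_tip (a point): Middle of the lower end of the round key's blade (the origin of key_round).
- key_square: A key for another cupboard, loose in the block: square black head 31 x 33 x 9 mm, blade 12 mm wide; otherwise like the round key, same origin and axes. To be left in the block.
- key_bar: A key for another cupboard, loose in the block: low, wide, bar-shaped black head 42 x 16 x 9 mm, blade 12 mm wide; otherwise like the round key, same origin and axes. To be left in the block.
- key_block: Aluminium block on a thin 176 x 52 mm foot, fixed to the bench: 166 (its x) x 42 (its y) x 34 mm high, origin at the centre of its underside. Three slots 23.5 x 6 mm, 30 mm deep, at x = -52, 0 and +52 mm; each holds a key upright, shoulder on the block's top, blade width along the block's x.
- lockbox: Grey steel box with a shut lid, fixed to the bench: 150 mm deep (its x; front at -75 mm, towards the robot), 116 mm wide (its y), 80 mm high; origin at the centre of its underside. Key lock in the lid at x = -30 mm, y = 0: steel rose 64 mm across, 4 mm high, with a 30 mm opening that shows the slotted plug. A flat carrying handle lies on the lid's rear half, up to 8 mm high.
- lock_mouth (a point): Middle of the plug's face, on the lock's vertical axis, level with the lid's top; axes as lockbox. The keyway runs straight down, 30 mm deep, 22.5 mm along the box's x by 6 mm along its y while joint lock_plug is 0, bevelled 1.8 mm at the mouth: the blade has 1 mm of play either side. The key is home when its shoulder sits on the plug, blade end 28 mm below this point.
- lock_discs (a point): On the lock's axis 6 mm down in the keyway: top of the first of two sticky discs inside the lock, 5 mm thick, with a slot like the keyway; the second begins 12 mm down, the back of the plug 18 mm down. The first starts 0.32 to 0.45 rad askew towards the opening turn, the second as much the other way. Friction (0.06 N m) keeps each in place, but hard pressure drags it along.
- lock_plug (a joint): Turn of the plug, rad: 0 at rest, positive clockwise seen from above; stops at -0.6 and +1.52 (open, a quarter turn). A spring (0.07 N m/rad) turns it back to 0 when let go; up to 0.3 N m turns it open. The blade sticks on each disc (6, then 12 mm deep) until key and plug are twisted to within about 0.1 rad of that disc; light pressure (about 5 N) then sends it through, and the disc turns along.
- lock_bolt (a joint): Slide of the steel bolt through three eyes on the front of the box, m: 0 locked, growing as it is drawn towards the box's +y. The plug drives it, 10 mm per rad; above 0.012 it is clear of the eye on the box's -y side.
- cycler: Large beige instrument at the back left of the bench, fixed, 500 x 270 mm, 390 mm high, turned 30 degrees: its nearest corner stands at about x = 0.50, y = -0.02 and its right side runs from there to about x = 0.70, y = -0.13. To its left, at about x = 0.51, y = 0.56, a wall corner juts out. Swing the arm in front of both, not across them.
- timer: Square bench timer lying loose, 62 x 62 x 20 mm, origin at the centre of its underside. Not to be disturbed.
- petri_1: Closed petri dish, loose, 58 mm across, 15 mm high, origin at the centre of its underside. Not to be disturbed.
- marker_blue: Pen lying loose, 125 mm long, 12 mm thick, origin under its middle. Not to be disturbed.
There are look-alikes about, which are no part of the job. Leave any green or pink look-alike of the key_round alone.

How it is judged:
On the way:
1. the round key is fully home in the keyway, its shoulder on the plug, before the opening turn (plug turned less than 0.8 rad) (z of key_round_tip in the frame of lock_mouth below -0.0255 m and horizontal distance between key_round_tip and lock_mouth below 0.004 m and angle between key_round's own z axis and vertical below 0.15 rad and value of joint lock_plug below 0.8 rad), for 0.1 s.
At the end, for the whole second after the job is handed in: Round key home (blade end over 25.5 mm below the plug's face, within 4 mm of the axis, upright within 0.15 rad), plug over 1.3 rad clockwise, bolt over 12 mm drawn, key gripped with over 2 N; other keys moved under 20 mm, timer and dish under 30 mm, pen under 40 mm (z of key_round_tip in the frame of lock_mouth below -0.0255 m and horizontal distance between key_round_tip and lock_mouth below 0.004 m and angle between key_round's own z axis and vertical below 0.15 rad and value of joint lock_plug above 1.3 rad and value of joint lock_bolt above 0.012 m and contact force between the fingers and key_round above 2 N and distance of each of timer, petri_1 from where it was at the start of the episode below 0.03 m and distance of marker_blue from where it was at the start of the episode below 0.04 m and distance of each of key_square, key_bar from where it was at the start of the episode below 0.02 m); the arm keeps its last pose, push and grip.
It fails at once if another key is pulled out of the key block (distance of any of key_square, key_bar from where it was at the start of the episode above 0.02 m).
It fails at once if the timer, the petri dish or the pen is knocked away (distance of any of timer, petri_1 from where it was at the start of the episode above 0.03 m or distance of marker_blue from where it was at the start of the episode above 0.04 m).
It also fails if it takes over 64 s, if anything falls off the work surface, if the arm or the gripper's body presses on something with over 40 N, if the wrist force passes 120 N, or if a joint passes its speed limit or range.

### The arm

A 6-joint arm with a two-finger parallel gripper is mounted at the origin on a cart in front of the work surface, level with it; the furniture and walls round the work are solid. World frame = base frame: x ahead of the robot, y to its left, z up, the work surface at z = 0. Lengths are in m, angles in rad, forces in N, time in s.
With the tool pointing down it reaches from about 0.225 to 0.875 m from the base axis. Payload 3.4 kg.
Tool frame: the origin (TCP) lies between the finger pads; the fingertips stand 25 mm ahead of it and the grasp point (between the pads) lies 6 mm ahead of it; z points along the fingers, y is the line along which they close (so a half turn about z gives the same grasp; the last joint's range is limited). The gripper opens to 85 mm and grips with 20 to 120 N. Pads are 22 mm wide; open, the fingers measure 114 mm over their backs; the gripper's body (76 mm by 85 mm) begins 54 mm behind the grasp point. The pads swing forward as they close: fully open they stand 13 mm farther back than shut.
Start: joints at [-1.387, 0.276, 1.505, -0, 1.361, -0.121], TCP at [0.173, -0.549, 0.233] pointing down, gripper open.
Joint ranges: [-2.89, 2.89], [-0.75, 2.08], [0.22, 2.7], [-1.18, 4.32], [0.11, 2.71], [-2.7, 2.7]. Speed limits (rad/s): [2.57, 2.57, 3.14, 3.14, 3.14, 3.14].

### API

Orientations are given as a unit quaternion [w, x, y, z].
In Python, from rig import manip, cams, ticket gives the robot as it stands.
- The arm moves only by the tool step_arm, never from a script. Its argument "increments" is a list of rows, each an object with "dp": the shift along the world's x, y, z each as a share of 0.2 m, from -1 to 1, a list of three; "yaw": the turn about the world's z as a share of 0.15 rad, from -1 to 1; "grip": the opening, from 0 (shut) to 1 (fully open). In form: [{"dp": [tx, ty, tz], "yaw": yaw, "grip": grip}, ...]. A call has 1 to 5 rows; each row shifts and turns the commanded pose from where the row before left it; what a row does not reach is not made up. A row lasts 1/8 s, in which the tool goes at most 62.5 mm and 10.7 degrees, less where a joint would pass 70% of its speed; a pose out of reach is approached as far as the arm can. A call with a number of a shift or a turn outside -1 to 1 is refused whole. A call with a gripper value outside its range is refused whole. The fingers move at their own pace and stop on an object; "squeeze" is the grip in N (left out, the last holds). Time passes only in rows, so rows that do not move let the fingers close. It gives the time, the measured TCP pose, the force, the opening and the grip force at its end, in the units of the state.
- manip.get_state(): the state, without advancing time (a new reading comes with each control period).
- cams.get_image(name): name is "side" or "top" or "wrist"; returns the picture (400x640x3 uint8, blue, green, red); there is no depth.
- cams.get_calibration(name): a dict with "fx", "fy", "cx", "cy" (pixels), "extrinsics" (4x4, takes a point from camera to world coordinates). Camera axes: x right, y up, looking along -z (the intrinsics and any distortion apply to the point x, -y, -z); pixel columns grow to the right and rows downward; lengths in m; the calibration is good to about 2 mm. The wrist camera is an equidistant fisheye: a pixel r from the principal point sees the ray r / f radians off the axis. A picture is of the moment at which its call begins: read the wrist's pose just before it. get_calibration takes no time and is no camera call; for the wrist camera it gives the pose at the moment of the call.
- ticket.sign_off(): hands the job in; it is judged then, once.
The state is a dict: "clock": time; "qpos": joint angles; "qd": joint speeds; "effort": joint torques, N m; "position": TCP position; "ee_rot": TCP orientation; "contact_force": force on the tool from outside, world axes, zero at the start; "moment": the same for the moment, N m; "width": finger opening in m; "gripper_force": force on a finger pad.
Only numpy, scipy, OpenCV 4.12 (cv2) and the standard library are available. Lean on these libraries where they do the work, as an engineer would, in place of code of your own. Each camera call takes 0.05 s, during which the arm holds its last target. There are 200 camera calls.

## Working session

There is one attempt and no reset: what is moved stays moved. The work goes in short steps, Python scripts to look and compute and a tool call to move; the robot and the scene stay as the last step left them, time stands still between calls to the robot, and variables do not carry over. Pictures are saved under pics/ and viewed, at most 10 in all, crops included, and the job is handed in when it is done.

Besides the shell and the picture viewer there is one more tool, called after "Call:" as a command line: name --argument value ..., lists and objects as JSON in quotes. step_arm: Moves the arm, as the interface text tells. Shift numbers are shares of 0.2 m and turn numbers shares of 0.15 rad, none past 1 either way. Its arguments: {"type":"object","properties":{"increments":{"type":"array"},"squeeze":{"type":"number"}},"required":["increments"]}

```bash
mkdir -p pics
python3 - <<'E'
from rig import manip,cams,ticket
import cv2,numpy as np
s=manip.get_state();print(s)
for n in("top","side"):
    cv2.imwrite(f"pics/{n}0.png",cams.get_image(n));c=cams.get_calibration(n);print(n,c)
E
```

```text
{'clock': 0.0, 'qpos': array([-1.38696677e+00,  2.76591238e-01,  1.50616710e+00, -1.16948718e-05,
        1.36069725e+00, -1.21001456e-01]), 'qd': array([-0.00015455, -0.00042013,  0.00187997, -0.00012769,  0.0004405 ,
       -0.00014874]), 'effort': array([-1.14263676e-03, -4.16783059e+01, -2.45804644e+01, -3.75878262e-04,
        1.10203150e-02,  5.67238523e-07]), 'position': array([ 0.17246607, -0.54795699,  0.23222832]), 'ee_rot': array([-9.30830382e-04,  9.88406610e-01,  1.51827222e-01, -3.49713111e-05]), 'contact_force': array([ 0.47558646, -0.7479489 , -0.45382637]), 'moment': array([ 0.01318663, -0.05192933, -0.04059741]), 'gripper_force': 0.0, 'width': 0.08553451558306516}
top {'fx': 509.5242412775624, 'fy': 509.5242412775624, 'cx': 323.8095724943398, 'cy': 200.49878374803552, 'extrinsics': array([[ 0.01722436,  0.98230429, -0.18649829,  0.29659209],
       [-0.99984379,  0.01618232, -0.00710841, -0.38293274],
       [-0.00396465,  0.18659159,  0.98242957,  1.47123529],
       [ 0.        ,  0.        ,  0.        ,  1.        ]])}
side {'fx': 422.6820194454007, 'fy': 422.6820194454007, 'cx': 320.52356796981377, 'cy': 200.52900963311708, 'extrinsics': array([[ 0.80257982,  0.37638183, -0.46282   ,  0.03672537],
       [-0.59652758,  0.50047703, -0.62743732, -1.10755945],
       [-0.00452523,  0.77965343,  0.6261949 ,  0.80980438],
       [ 0.        ,  0.        ,  0.        ,  1.        ]])}
```

View pics/top0.png

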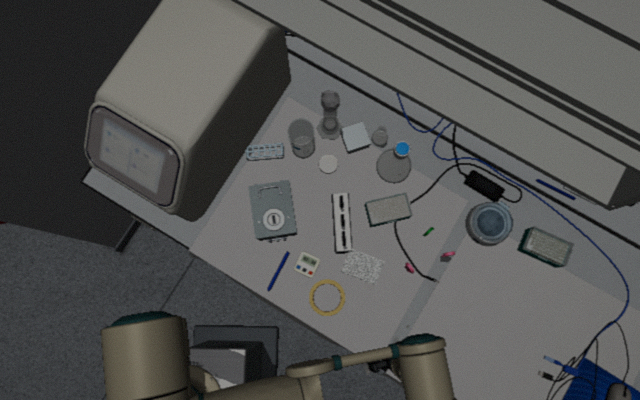

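View pics/side0.png

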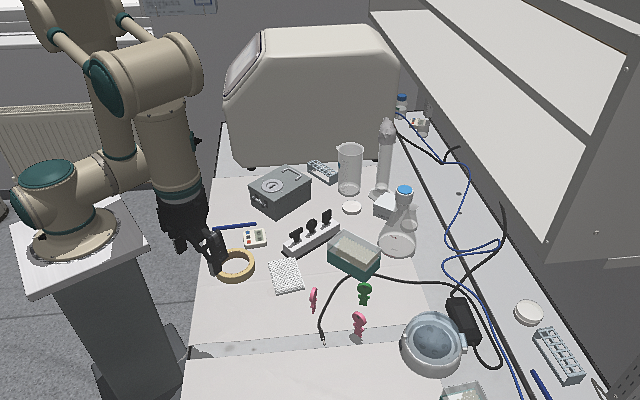

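The top view shows the lock box at about (273,210), its rose at (274,219), and the block at (342,222). In the side view the keys stand at (295,234), (311,226) and (326,216). I'll enlarge both.

Run:
```python
import cv2,numpy as np
t=cv2.imread("pics/top0.png");s=cv2.imread("pics/side0.png")
a=cv2.resize(t[175:260,240:360],None,fx=6.6,fy=6.6,interpolation=cv2.INTER_CUBIC)
b=cv2.resize(s[160:260,235:355],None,fx=6,fy=6,interpolation=cv2.INTER_CUBIC)
cv2.imwrite("pics/topc.png",a);cv2.imwrite("pics/sidec.png",b)
```

```text
(no output)
```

View pics/topc.png

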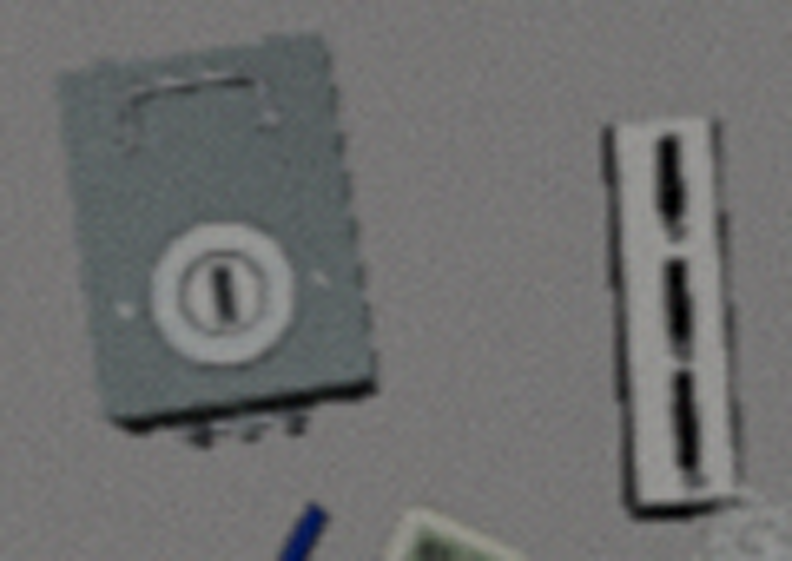

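View pics/sidec.png

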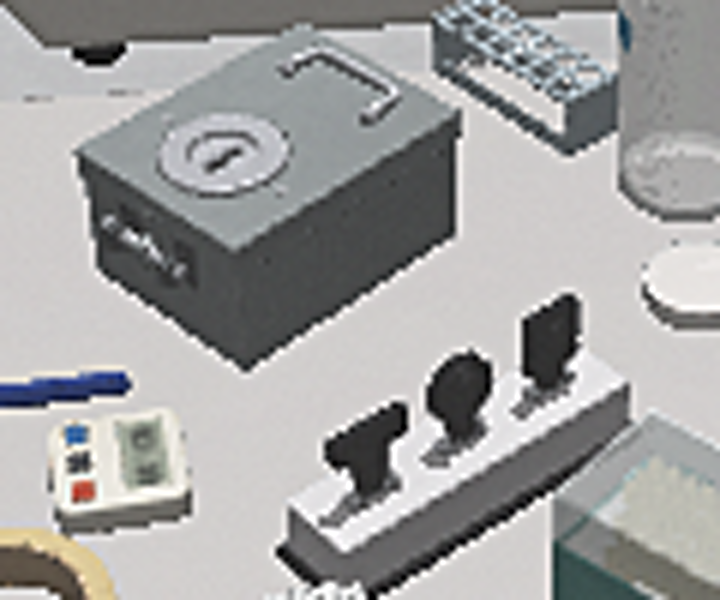

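```bash
cat > h.py <<'E'
from rig import manip,cams
import numpy as np
from scipy.spatial.transform import Rotation as R
def ray(n,p):
    c=cams.get_calibration(n);E=c["extrinsics"]
    d=E[:3,:3]@np.array([(p[0]-c["cx"])/c["fx"],-(p[1]-c["cy"])/c["fy"],-1]);return E[:3,3],d/np.linalg.norm(d)
def onz(n,p,z):
    o,d=ray(n,p);return (o+d*(z-o[2])/d[2])
def tri(rs):
    A=sum(np.eye(3)-np.outer(d,d) for o,d in rs);b=sum((np.eye(3)-np.outer(d,d))@o for o,d in rs);return np.linalg.solve(A,b)
T=lambda u,v:((u+.5)/6.6-.5+240,(v+.5)/6.6-.5+175)
S=lambda u,v:((u+.5)/6-.5+235,(v+.5)/6-.5+160)
def st():
    s=manip.get_state();z=R.from_quat(s["ee_rot"],scalar_first=True).as_matrix()
    return s["clock"],s["position"].round(4),"yaw y-axis",np.arctan2(z[1,1],z[0,1]).round(4),"zax",z[:,2].round(3),s["contact_force"].round(1),s["moment"].round(2),s["width"].round(4),s["gripper_force"],s["qpos"].round(3)
E
python3 - <<'E'
from h import *
for z,ps in((.034,[(612,125),(718,118),(742,500),(632,508)]),(.08,[(60,75),(325,35),(375,385),(110,420)]),(.084,[(223,294)]),(.08,[(219,268),(229,322)]),(.08,[(224,294)]),(.08,[(679,308)])):
    q=[onz("top",T(*p),z) for p in ps]
    print(z,np.round(q,4).tolist(),np.mean(q,0).round(4))
    if len(q)==4:
        for a,b in((3,0),(2,1),(0,1),(3,2)): d=q[b]-q[a];print(np.linalg.norm(d).round(4),np.arctan2(d[1],d[0]).round(4))
print("side rose",onz("side",S(224,152),.084),onz("side",S(223,158),.08))
print("side box corners",[onz("side",S(*p),.08).round(4).tolist() for p in((78,152),(235,250),(460,115),(303,30))])
print("side block",[onz("side",S(*p),.034).round(4).tolist() for p in((288,505),(345,552),(630,382),(580,340))])
print("head side",onz("side",S(460,391),.065))
print(st())
E
```

```text
0.034 [[0.5903, -0.3966, 0.034], [0.5942, -0.4428, 0.034], [0.4278, -0.4544, 0.034], [0.4236, -0.4075, 0.034]] [ 0.509  -0.4253  0.034 ]
0.167 0.0652
0.1668 0.0697
0.0464 -1.4871
0.0471 -1.4814
0.08 [[0.5987, -0.1621, 0.08], [0.6179, -0.2738, 0.08], [0.4689, -0.2991, 0.08], [0.4524, -0.1894, 0.08]] [ 0.5344 -0.2311  0.08  ]
0.1488 0.1848
0.1512 0.1682
0.1134 -1.4006
0.1109 -1.4219
0.084 [[0.5055, -0.2349, 0.084]] [ 0.5055 -0.2349  0.084 ]
0.08 [[0.517, -0.2324, 0.08], [0.4943, -0.2374, 0.08]] [ 0.5057 -0.2349  0.08  ]
0.08 [[0.5061, -0.2349, 0.08]] [ 0.5061 -0.2349  0.08  ]
0.08 [[0.5033, -0.4253, 0.08]] [ 0.5033 -0.4253  0.08  ]
side rose [ 0.50419161 -0.23869872  0.084     ] [ 0.50385    -0.23775583  0.08      ]
side box corners [[0.4505, -0.1915, 0.08], [0.4713, -0.3014, 0.08], [0.6154, -0.2776, 0.08], [0.5944, -0.1684, 0.08]]
side block [[0.4241, -0.415, 0.034], [0.4282, -0.4534, 0.034], [0.5925, -0.4417, 0.034], [0.5922, -0.4047, 0.034]]
head side [ 0.50712604 -0.42818469  0.065     ]Traceback (most recent call last):
  File "<stdin>", line 11, in <module>
  File "h.py", line 15, in st
    return s["clock"],s["position"].round(4),"yaw y-axis",np.arctan2(z[1,1],z[0,1]).round(4),"zax",z[:,2].round(3),s["contact_force"].round(1),s["moment"].round(2),s["width"].round(4),s["gripper_force"],s["qpos"].round(3)
                                                                                                                                                                    ^^^^^^^^^^^^^^^^
AttributeError: 'float' object has no attribute 'round'
```

Call:
step_arm --increments '[{"dp": [0.28,0.14,0],"yaw": -0.26,"grip": 0.6},{"dp": [0.28,0.14,0],"yaw": -0.26,"grip": 0.6},{"dp": [0.28,0.14,0],"yaw": -0.26,"grip": 0.6},{"dp": [0.28,0.14,0],"yaw": -0.26,"grip": 0.6},{"dp": [0.28,0.14,0],"yaw": -0.26,"grip": 0.6}]'

```text
clock: 0.72
position: [0.4536, -0.4076, 0.2327]
ee_rot: [-0.0, 0.999, 0.054, -0.0]
contact_force: [-0.8, -0.3, -0.1]
width: 0.0514
gripper_force: 0.0
```

Call:
step_arm --increments '[{"dp": [0.1,0.2,0],"yaw": -0.28,"grip": 0.6},{"dp": [0,0.2,0],"yaw": 0,"grip": 0.6},{"dp": [0,0,0],"yaw": 0,"grip": 0.6}]'

```text
clock: 1.1
position: [0.472, -0.3256, 0.2328]
ee_rot: [-0.001, 0.999, 0.036, -0.001]
contact_force: [-0.6, -1.3, 0.8]
width: 0.051
gripper_force: 0.0
```

```bash
sed -i 's/s\["width"\].round(4)/round(s["width"],4)/' h.py
python3 - <<'E'
from h import *
import cv2
print(st());c=cams.get_calibration("wrist");print(c)
i=cams.get_image("wrist");cv2.imwrite("pics/w1.png",i);cv2.imwrite("pics/w1b.png",cv2.resize(i,(800,500),interpolation=cv2.INTER_CUBIC))
E
```

```text
(1.1, array([ 0.472 , -0.3256,  0.2328]), 'yaw y-axis', np.float64(-1.4995), 'zax', array([-0.001,  0.002, -1.   ]), array([-0.6, -1.3,  0.8]), array([ 0.  ,  0.03, -0.01]), 0.051, 0.0, array([-7.260e-01,  2.750e-01,  1.507e+00,  1.000e-03,  1.362e+00,
        7.740e-01]))
{'fx': 309.70691628693146, 'fy': 309.70691628693146, 'cx': 316.24729022267155, 'cy': 200.17840221009453, 'extrinsics': array([[ 0.07133316,  0.9583288 ,  0.27661794,  0.54207637],
       [-0.99744868,  0.06930749,  0.0171059 , -0.32106709],
       [-0.00277862, -0.27713241,  0.96082772,  0.374129  ],
       [ 0.        ,  0.        ,  0.        ,  1.        ]])}
```

View pics/w1b.png

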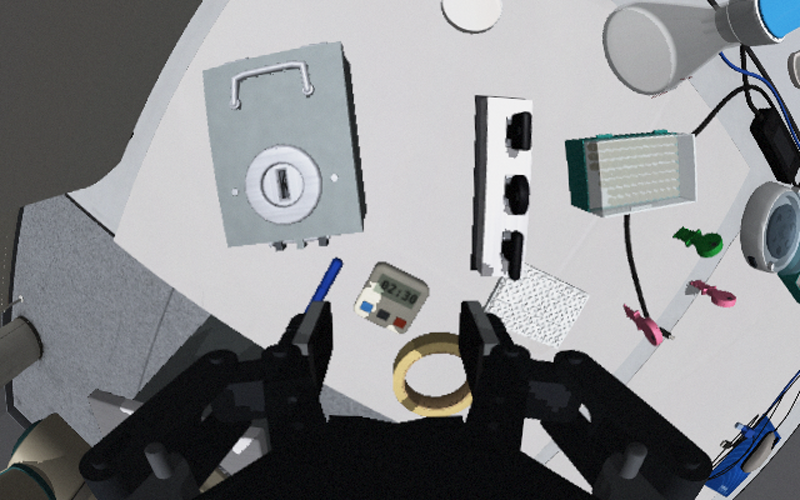

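Wrist view: the rose is at (284,185), the round key in the middle slot at (517,194), and the block edge runs (476,96)–(473,272). I'll enlarge it for precise readings.

Run:
```python
import cv2,numpy as np
i=cv2.imread("pics/w1.png")
a=cv2.resize(i[25:205,155:300],None,fx=3,fy=3,interpolation=cv2.INTER_CUBIC)
b=cv2.resize(i[65:245,365:440],None,fx=3,fy=3,interpolation=cv2.INTER_CUBIC)
cv2.imwrite("pics/w1c.png",np.hstack([a,b]))
```

```text
(no output)
```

View pics/w1c.png

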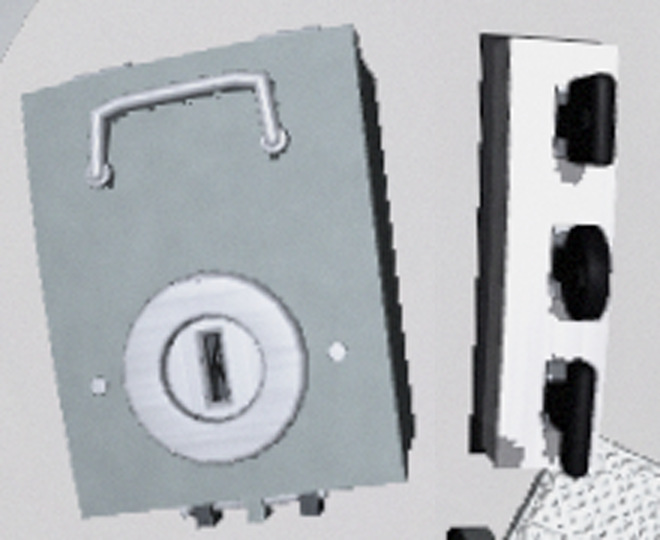

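```bash
cat >> h.py <<'E'
C=np.array([[ 0.07133316,  0.9583288 ,  0.27661794,  0.54207637],
       [-0.99744868,  0.06930749,  0.0171059 , -0.32106709],
       [-0.00277862, -0.27713241,  0.96082772,  0.374129  ],[0,0,0,1]])
F,CX,CY=309.70691628693146,316.24729022267155,200.17840221009453
def proj(P,C=C):
    q=(np.atleast_2d(P)-C[:3,3])@C[:3,:3];r=np.hypot(q[:,0],q[:,1]);th=np.arctan2(r,-q[:,2])
    return np.c_[CX+F*th*q[:,0]/r,CY-F*th*q[:,1]/r]
def wz(p,z,C=C):
    a=np.array([p[0]-CX,-(p[1]-CY)])/F;th=np.hypot(*a);d=C[:3,:3]@np.r_[a/th*np.sin(th),-np.cos(th)]
    return C[:3,3]+d*(z-C[2,3])/d[2]
E
python3 - <<'E'
from h import *
from scipy.optimize import least_squares
A=lambda u,v:((u+.5)/3-.5+155,(v+.5)/3-.5+25)
B=lambda u,v:((u-435+.5)/3-.5+365,(v+.5)/3-.5+65)
L=[wz(A(*p),.08) for p in((22,95),(353,26),(407,478),(83,517))]
print(np.round(L,4).tolist(),np.mean(L,0))
for a,b in((3,0),(2,1),(1,0),(2,3)): d=L[b]-L[a];print(np.linalg.norm(d).round(4),np.arctan2(d[1],d[0]).round(4))
print("rose",wz(A(215.5,367.5),.084),"kw",wz(A(214.5,367.5),.08))
k=[wz(A(*p),.08) for p in((209,333),(220,402))];d=k[0]-k[1];print("kw yaw",np.arctan2(d[1],d[0]),np.linalg.norm(d))
K=[wz(B(*p),.034) for p in((510,38),(617,45),(498,466))];print(np.round(K,4).tolist());d=K[0]-K[2];print("block yaw",np.arctan2(d[1],d[0]),np.linalg.norm(d),(K[1]+K[2])/2)
t=np.linspace(0,2*np.pi,60);yaw=.068
disc=np.array([[.017*np.cos(a),s*.0045,.017*np.sin(a)] for a in t for s in(-1,1)])@R.from_euler("z",yaw).as_matrix().T
lo,hi=B(562,225),B(609,320)
def f(x):
    q=proj(disc+[x[0],x[1],.065]);return np.r_[q.min(0)-lo+0.5,q.max(0)-hi-0.5]
r=least_squares(f,[.508,-.427]);print(r.x,r.fun)
print(st())
E
```

```text
[[0.5978, -0.1592, 0.08], [0.6176, -0.2734, 0.08], [0.472, -0.2999, 0.08], [0.4507, -0.1854, 0.08]] [ 0.53451148 -0.22945178  0.08      ]
0.1494 0.1765
0.148 0.18
0.1159 1.7422
0.1164 1.7546
rose [ 0.50540166 -0.23606665  0.084     ] kw [ 0.50488259 -0.23455005  0.08      ]
kw yaw 0.18790847790586612 0.023026920834381837
[[0.5897, -0.3974, 0.034], [0.5932, -0.4391, 0.034], [0.4257, -0.411, 0.034]]
block yaw 0.08257833719524893 0.16459623573609758 [ 0.50945126 -0.42500751  0.034     ]
[ 0.50846902 -0.42465434] [-0.74402249 -0.13527606  0.69541189  0.14521027]
(1.15, array([ 0.4721, -0.3276,  0.233 ]), 'yaw y-axis', np.float64(-1.5008), 'zax', array([-0.001, -0.   , -1.   ]), array([ 0. , -0.3, -0.2]), array([ 0.01,  0.02, -0.01]), 0.0512, 0.0, array([-0.727,  0.276,  1.506, -0.   ,  1.361,  0.773]))
```

Call:
step_arm --increments '[{"dp": [0.092,-0.244,0],"yaw": 0,"grip": 0.5},{"dp": [0.092,-0.244,0],"yaw": 0,"grip": 0.5},{"dp": [0,0,-0.25],"yaw": 0,"grip": 0.5},{"dp": [0,0,-0.25],"yaw": 0,"grip": 0.5},{"dp": [0,0,-0.1],"yaw": 0,"grip": 0.5}]'

```text
clock: 1.78
position: [0.5066, -0.4266, 0.1088]
ee_rot: [-0.002, 0.999, 0.033, -0.002]
contact_force: [-0.2, -0.1, 0.6]
width: 0.0423
gripper_force: 0.0
```

Call:
step_arm --increments '[{"dp": [0,0,0],"yaw": 0,"grip": 0.4}]'

```text
clock: 1.9
position: [0.5073, -0.4268, 0.1105]
ee_rot: [-0.002, 0.999, 0.033, -0.002]
contact_force: [-0.2, -0.4, 0.6]
width: 0.0342
gripper_force: 0.0
```

Run:
```python
from h import *
import cv2
i=cams.get_image("wrist");cv2.imwrite("pics/w2.png",i[:400,120:520])
i=cv2.resize(i[130:400,120:520],None,fx=2,fy=2,interpolation=cv2.INTER_CUBIC);cv2.imwrite("pics/w2.png",i)
print(st())
```

```text
(1.95, array([ 0.5083, -0.4275,  0.1124]), 'yaw y-axis', np.float64(-1.5042), 'zax', array([-0.001,  0.   , -1.   ]), array([ 0.4, -0.4,  0.7]), array([ 0.03, -0.02,  0.01]), 0.0343, 0.0, array([-0.804,  0.488,  1.477, -0.   ,  1.177,  0.701]))
```

View pics/w2.png

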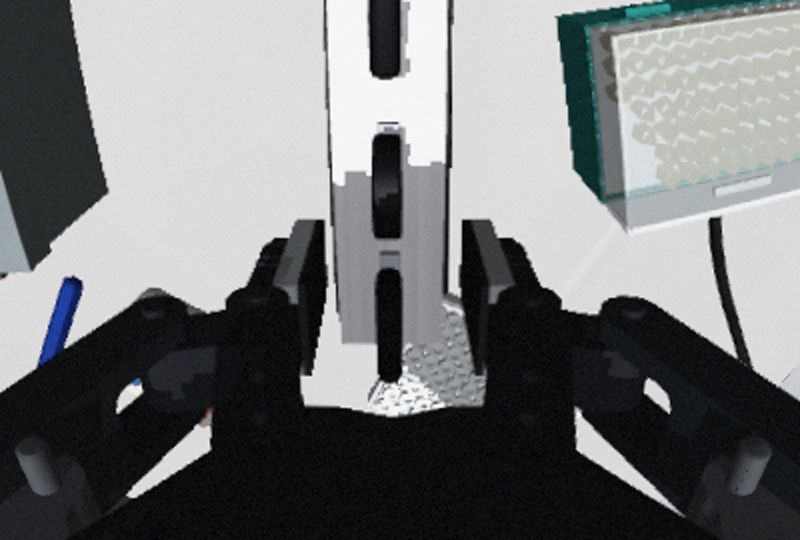

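The round head spans (372..402, 131..239) here, and the pads are centred near column 393, so the key sits about 2 mm towards +y.

Run:
```python
from h import *
from scipy.optimize import least_squares
C=cams.get_calibration("wrist")["extrinsics"]
D=lambda u,v:np.array(((u+.5)/2-.5+120,(v+.5)/2-.5+130))
t=np.linspace(0,2*np.pi,60)
disc=np.array([[.017*np.cos(a),s*.0045,.017*np.sin(a)] for a in t for s in(-1,1)])@R.from_euler("z",.07).as_matrix().T
def f(x):
    q=proj(disc+[x[0],x[1],.065],C);return np.r_[q.min(0)-D(372,131),q.max(0)-D(402,239)]
r=least_squares(f,[.508,-.427]);print(r.x,r.fun)
# yaw from the row of heads: square far bottom end and bar
p=[wz(D(386,75),.065,C),wz(D(389,268),.065,C)];print(p,st())
```

```text
[ 0.50911235 -0.42568965] [-0.07749677  0.78806141  0.0801874  -0.83073499]
[array([ 0.54506878, -0.42287204,  0.065     ]), array([ 0.47880606, -0.42809005,  0.065     ])] (1.95, array([ 0.5083, -0.4275,  0.1124]), 'yaw y-axis', np.float64(-1.5042), 'zax', array([-0.001,  0.   , -1.   ]), array([ 0.4, -0.4,  0.7]), array([ 0.03, -0.02,  0.01]), 0.0343, 0.0, array([-0.804,  0.488,  1.477, -0.   ,  1.177,  0.701]))
```

Call:
step_arm --increments '[{"dp": [0.005,0.01,-0.1],"yaw": 0.05,"grip": 0.4},{"dp": [0,0,-0.105],"yaw": 0,"grip": 0.4},{"dp": [0,0,0],"yaw": 0,"grip": 0.4}]' --squeeze 40

```text
clock: 2.33
position: [0.5096, -0.4248, 0.0723]
ee_rot: [-0.0, 0.999, 0.037, -0.0]
contact_force: [0.1, -0.1, 0.2]
width: 0.0339
gripper_force: 0.0
```

Call:
step_arm --increments '[{"dp": [0,0,0],"yaw": 0,"grip": 0.2},{"dp": [0,0,0],"yaw": 0,"grip": 0},{"dp": [0,0,0],"yaw": 0,"grip": 0}]' --squeeze 40

```text
clock: 2.7
position: [0.5107, -0.4252, 0.074]
ee_rot: [0.001, 0.999, 0.038, 0.001]
contact_force: [-0.3, 0.1, 5.8]
width: 0.0077
gripper_force: 41.6
```

Call:
step_arm --increments '[{"dp": [0,0,0],"yaw": 0,"grip": 0},{"dp": [0,0,0.02],"yaw": 0,"grip": 0},{"dp": [0,0,0.15],"yaw": 0,"grip": 0},{"dp": [0,0,0.25],"yaw": 0,"grip": 0},{"dp": [0,0,0.25],"yaw": 0,"grip": 0}]' --squeeze 80

```text
clock: 3.32
position: [0.5095, -0.424, 0.2069]
ee_rot: [-0.001, 0.999, 0.038, -0.001]
contact_force: [-0.0, -1.3, -0.3]
width: 0.006
gripper_force: 80.1
```

Run:
```python
from h import *
import cv2
print(st());C=cams.get_calibration("wrist")["extrinsics"];np.save("C3.npy",C)
i=cams.get_image("wrist");s=cams.get_image("side");t=cams.get_image("top")
cv2.imwrite("pics/s3full.png",s);cv2.imwrite("pics/w3full.png",i)
a=cv2.resize(i[100:300,200:440],(600,500),interpolation=cv2.INTER_CUBIC)
b=cv2.resize(s[130:330,260:340],(200,500),interpolation=cv2.INTER_CUBIC)
cv2.imwrite("pics/w3.png",np.hstack([a,b]))
```

```text
(3.325, array([ 0.5095, -0.424 ,  0.2069]), 'yaw y-axis', np.float64(-1.4954), 'zax', array([-0.001,  0.001, -1.   ]), array([-0. , -1.3, -0.3]), array([-0.04,  0.  , -0.07]), 0.006, 80.14915466308594, array([-0.799,  0.423,  1.344, -0.   ,  1.376,  0.697]))
```

View pics/w3.png

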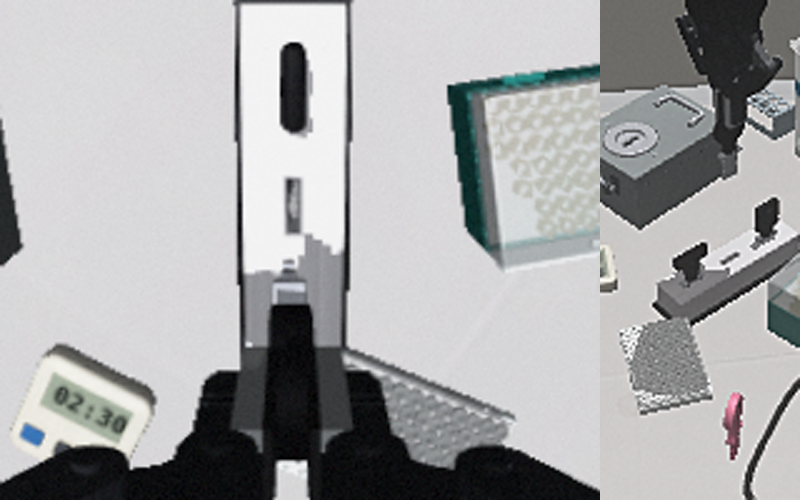

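The key is gripped, and the other two keys are still in the block. Next I'll carry it over to the lock.

Call:
step_arm --increments '[{"dp": [-0.005,0.236,0],"yaw": 0.175,"grip": 0},{"dp": [-0.005,0.236,0],"yaw": 0.175,"grip": 0},{"dp": [-0.005,0.236,0],"yaw": 0.175,"grip": 0},{"dp": [-0.005,0.236,0],"yaw": 0.175,"grip": 0},{"dp": [0,0,0],"yaw": 0,"grip": 0}]'

```text
clock: 4.1
position: [0.5044, -0.2317, 0.2048]
ee_rot: [-0.002, 0.996, 0.092, -0.002]
contact_force: [0.0, -0.7, -0.2]
width: 0.0063
gripper_force: 80.1
```

Call:
step_arm --increments '[{"dp": [0,0,-0.1],"yaw": 0,"grip": 0},{"dp": [0,0,-0.1],"yaw": 0,"grip": 0},{"dp": [0,0,0],"yaw": 0,"grip": 0},{"dp": [0,0,0],"yaw": 0,"grip": 0}]'

```text
clock: 4.6
position: [0.506, -0.2362, 0.1661]
ee_rot: [0.0, 0.996, 0.09, -0.0]
contact_force: [0.8, 0.0, 0.0]
width: 0.006
gripper_force: 80.1
```

Run:
```python
from h import *
import cv2
print(st());C=cams.get_calibration("wrist")["extrinsics"];np.save("C4.npy",C)
i=cams.get_image("wrist");s=cams.get_image("side")
cv2.imwrite("pics/w4full.png",i)
a=cv2.resize(i[150:300,250:390],(560,600),interpolation=cv2.INTER_CUBIC)
b=cv2.resize(s[140:240,260:300],(240,600),interpolation=cv2.INTER_CUBIC)
cv2.imwrite("pics/w4.png",np.hstack([a,b]))
# slot from w3: crop scale 2.5 off (200,100)
C3=np.load("C3.npy");g=lambda u,v:((u+.5)/2.5-.5+200,(v+.5)/2.5-.5+100)
print("slot",wz(g(293,178),.034,C3),wz(g(293,234),.034,C3))
```

```text
(4.6, array([ 0.506 , -0.2362,  0.1661]), 'yaw y-axis', np.float64(-1.3911), 'zax', array([-0., -0., -1.]), array([0.8, 0. , 0. ]), array([ 0.03, -0.02,  0.05]), 0.006, 80.13771414756775, array([-0.561,  0.297,  1.648, -0.   ,  1.197,  0.83 ]))
slot [ 0.52051702 -0.42366696  0.034     ] [ 0.49668323 -0.425479    0.034     ]
```

View pics/w4.png

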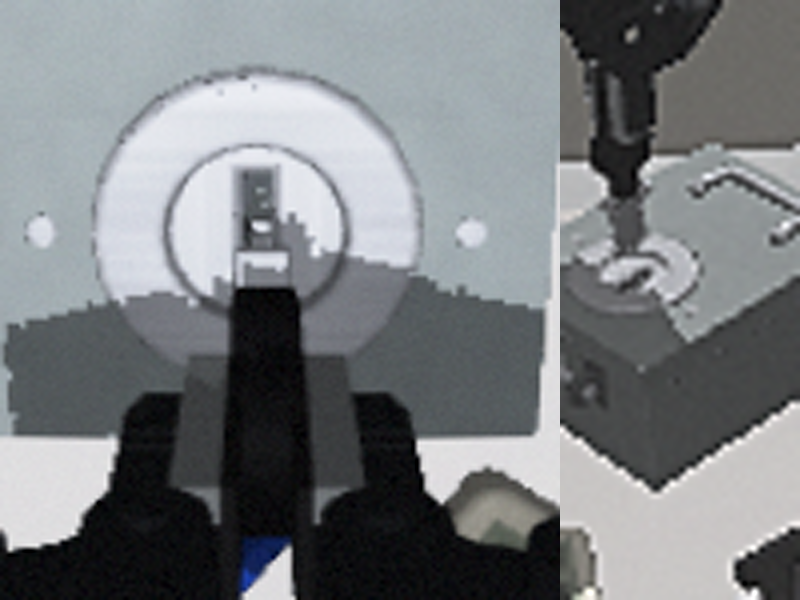

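Run:
```python
from h import *
C=np.load("C4.npy");g=lambda u,v:((u+.5)/4-.5+250,(v+.5)/4-.5+150)
Rb=R.from_euler("z",.18).as_matrix()
tcp=np.array([.506,-.2362,0])
loc=lambda P:(Rb.T@(P*[1,1,0]-tcp)).round(4)
print("slot far end",loc(wz(g(256,168),.08,C)),"rose",loc(wz(g(258,232),.084,C)), [loc(wz(g(*p),.084,C)) for p in((95,225),(421,225),(256,68))])
print("screws",loc(wz(g(40,231),.08,C)),loc(wz(g(471,233),.08,C)))
for p,z in(((263,252),.131),((263,288),.127),((259,230),.10),((267,295),.133)):print(p,loc(wz(g(*p),z,C)))
# predicted key silhouettes
for n,P in dict(tipfar=[.010,0,.099],sh_far_top=[.0135,0,.131],sh_far_bot=[.0135,0,.127]).items():
    q=proj(Rb@np.array(P)+tcp,C)[0];print(n,((q[0]-250+.5)*4-.5).round(1),((q[1]-150+.5)*4-.5).round(1))
```

```text
slot far end [0.0114 0.0019 0.    ] rose [-0.      0.0015  0.    ] [array([0.0013, 0.0325, 0.    ]), array([ 0.0013, -0.0294,  0.    ]), array([0.0314, 0.0018, 0.    ])]
screws [-0.0011  0.044   0.    ] [-0.0015 -0.0398  0.    ]
(263, 252) [0.0116 0.0004 0.    ]
(263, 288) [0.0044 0.0004 0.    ]
(259, 230) [0.0054 0.0012 0.    ]
(267, 295) [ 0.0054 -0.0002  0.    ]
tipfar 266.0 203.0
sh_far_top 265.8 239.7
sh_far_bot 265.9 231.7
```

Call:
step_arm --increments '[{"dp": [0.0075,0.007,-0.04],"yaw": 0,"grip": 0},{"dp": [0,0,-0.03],"yaw": 0,"grip": 0},{"dp": [0,0,-0.02],"yaw": 0,"grip": 0},{"dp": [0,0,0],"yaw": 0,"grip": 0}]'

```text
clock: 5.2
position: [0.5071, -0.234, 0.1476]
ee_rot: [-0.0, 0.996, 0.09, -0.0]
contact_force: [-0.5, -0.5, 0.5]
width: 0.0062
gripper_force: 80.1
```

Call:
step_arm --increments '[{"dp": [0,0,-0.015],"yaw": 0,"grip": 0},{"dp": [0,0,-0.015],"yaw": 0,"grip": 0},{"dp": [0,0,0],"yaw": 0,"grip": 0}]'

```text
clock: 5.58
position: [0.5075, -0.2343, 0.1422]
ee_rot: [0.0, 0.996, 0.09, 0.0]
contact_force: [0.1, -0.7, -0.7]
width: 0.0061
gripper_force: 80.2
```

Call:
step_arm --increments '[{"dp": [0,0,-0.01],"yaw": 0,"grip": 0},{"dp": [0,0,-0.01],"yaw": 0,"grip": 0},{"dp": [0,0,0],"yaw": 0,"grip": 0}]'

```text
clock: 5.95
position: [0.5085, -0.2353, 0.1415]
ee_rot: [0.002, 0.996, 0.09, 0.002]
contact_force: [-2.3, 1.0, 16.4]
width: 0.006
gripper_force: 82.3
```

Call:
step_arm --increments '[{"dp": [0,0,0.01],"yaw": -0.5,"grip": 0},{"dp": [0,0,0],"yaw": -0.7,"grip": 0},{"dp": [0,0,0],"yaw": -0.4,"grip": 0},{"dp": [0,0,0],"yaw": -0.3,"grip": 0},{"dp": [0,0,0],"yaw": 0,"grip": 0}]'

```text
clock: 6.58
position: [0.5078, -0.2349, 0.1406]
ee_rot: [0.001, 0.999, -0.052, 0.001]
contact_force: [0.7, -1.7, 1.8]
width: 0.0063
gripper_force: 80.4
```

Call:
step_arm --increments '[{"dp": [0,0,-0.004],"yaw": -0.25,"grip": 0},{"dp": [0,0,-0.002],"yaw": -0.2,"grip": 0},{"dp": [0,0,0],"yaw": -0.2,"grip": 0},{"dp": [0,0,0],"yaw": 0,"grip": 0}]'

```text
clock: 7.08
position: [0.5075, -0.2346, 0.139]
ee_rot: [0.0, 0.995, -0.101, 0.0]
contact_force: [0.4, -2.0, 0.5]
width: 0.0061
gripper_force: 80.4
```

Call:
step_arm --increments '[{"dp": [0,0,-0.01],"yaw": 0,"grip": 0},{"dp": [0,0,-0.01],"yaw": 0,"grip": 0},{"dp": [0,0,0],"yaw": 0,"grip": 0}]'

```text
clock: 7.45
position: [0.5077, -0.2346, 0.136]
ee_rot: [0.001, 0.995, -0.101, 0.001]
contact_force: [-0.0, -2.1, 6.7]
width: 0.0061
gripper_force: 81.2
```

Call:
step_arm --increments '[{"dp": [0,0,0.003],"yaw": 0.8,"grip": 0},{"dp": [0,0,0],"yaw": 0.9,"grip": 0},{"dp": [0,0,0],"yaw": 0.9,"grip": 0},{"dp": [0,0,0],"yaw": 0.9,"grip": 0},{"dp": [0,0,0],"yaw": 0.9,"grip": 0}]'

```text
clock: 8.07
position: [0.5077, -0.2337, 0.136]
ee_rot: [-0.0, 0.973, 0.229, 0.001]
contact_force: [0.4, 0.4, 5.0]
width: 0.0059
gripper_force: 80.7
```

Call:
step_arm --increments '[{"dp": [0,0,0],"yaw": 0.2,"grip": 0},{"dp": [0,0,0],"yaw": 0.2,"grip": 0},{"dp": [0,0,0],"yaw": 0,"grip": 0}]'

```text
clock: 8.45
position: [0.5075, -0.2339, 0.1356]
ee_rot: [-0.0, 0.967, 0.256, 0.0]
contact_force: [0.8, -0.0, 3.9]
width: 0.006
gripper_force: 80.7
```

Call:
step_arm --increments '[{"dp": [0,0,-0.003],"yaw": 0.25,"grip": 0},{"dp": [0,0,-0.002],"yaw": 0.25,"grip": 0},{"dp": [0,0,0],"yaw": 0,"grip": 0}]'

```text
clock: 8.82
position: [0.5074, -0.2339, 0.1345]
ee_rot: [-0.0, 0.957, 0.292, 0.0]
contact_force: [0.5, 0.5, 4.5]
width: 0.006
gripper_force: 80.7
```

Call:
step_arm --increments '[{"dp": [0,0,-0.006],"yaw": 0.15,"grip": 0},{"dp": [0,0,-0.006],"yaw": 0,"grip": 0},{"dp": [0,0,0],"yaw": 0,"grip": 0}]'

```text
clock: 9.2
position: [0.5072, -0.234, 0.1319]
ee_rot: [-0.0, 0.953, 0.303, -0.0]
contact_force: [1.2, -0.5, 3.0]
width: 0.0061
gripper_force: 80.6
```

Through both discs. Pressing on down, keeping this angle until past 18 mm.

Call:
step_arm --increments '[{"dp": [0,0,-0.015],"yaw": 0,"grip": 0},{"dp": [0,0,-0.015],"yaw": 0,"grip": 0},{"dp": [0,0,0],"yaw": 0,"grip": 0}]'

```text
clock: 9.57
position: [0.507, -0.234, 0.1255]
ee_rot: [-0.0, 0.953, 0.303, -0.0]
contact_force: [1.0, 0.2, 2.4]
width: 0.0055
gripper_force: 80.4
```

Call:
step_arm --increments '[{"dp": [0,0,-0.015],"yaw": 0,"grip": 0},{"dp": [0,0,-0.012],"yaw": 0,"grip": 0},{"dp": [0,0,-0.01],"yaw": 0,"grip": 0},{"dp": [0,0,0],"yaw": 0,"grip": 0}]'

```text
clock: 10.07
position: [0.5075, -0.2342, 0.1197]
ee_rot: [0.0, 0.953, 0.303, 0.0]
contact_force: [-0.8, 1.9, 10.3]
width: 0.0059
gripper_force: 81.5
```

Call:
step_arm --increments '[{"dp": [0,0,-0.003],"yaw": 0,"grip": 0},{"dp": [0,0,0],"yaw": -0.7,"grip": 0},{"dp": [0,0,0],"yaw": -0.7,"grip": 0},{"dp": [0,0,0],"yaw": -0.8,"grip": 0},{"dp": [0,0,0],"yaw": -0.7,"grip": 0}]'

```text
clock: 10.7
position: [0.5076, -0.2349, 0.1196]
ee_rot: [0.001, 0.996, 0.089, 0.0]
contact_force: [-1.5, -0.2, 12.3]
width: 0.006
gripper_force: 81.7
```

Run:
```python
from h import *
print(st())
```

```text
(10.7, array([ 0.5076, -0.2349,  0.1196]), 'yaw y-axis', np.float64(-1.3929), 'zax', array([ 0.001, -0.002, -1.   ]), array([-1.5, -0.2, 12.3]), array([0.01, 0.43, 0.16]), 0.006, 81.69455945491791, array([-5.570e-01,  3.380e-01,  1.714e+00, -1.000e-03,  1.088e+00,
        8.370e-01]))
```

Call:
step_arm --increments '[{"dp": [0,-0.001,0],"yaw": -0.95,"grip": 0},{"dp": [0,-0.001,0],"yaw": -0.95,"grip": 0},{"dp": [0,-0.001,0],"yaw": -0.95,"grip": 0},{"dp": [-0.001,-0.001,0],"yaw": -0.95,"grip": 0},{"dp": [-0.001,-0.001,0],"yaw": -0.95,"grip": 0}]'

```text
clock: 11.32
position: [0.507, -0.236, 0.1196]
ee_rot: [0.001, 0.964, -0.265, 0.001]
contact_force: [-2.6, 0.2, 12.2]
width: 0.0059
gripper_force: 81.7
```

Call:
step_arm --increments '[{"dp": [-0.001,-0.001,0],"yaw": -0.95,"grip": 0},{"dp": [-0.001,-0.001,0],"yaw": -0.95,"grip": 0},{"dp": [-0.001,-0.001,0],"yaw": -0.95,"grip": 0},{"dp": [-0.001,-0.001,0],"yaw": -0.95,"grip": 0},{"dp": [0,0,0],"yaw": 0,"grip": 0}]'

```text
clock: 11.95
position: [0.506, -0.2367, 0.1196]
ee_rot: [0.001, 0.852, -0.523, 0.001]
contact_force: [-3.3, -0.2, 12.7]
width: 0.0056
gripper_force: 81.8
```

Run:
```python
from h import *
print(st())
```

```text
(11.95, array([ 0.506 , -0.2367,  0.1196]), 'yaw y-axis', np.float64(-2.6724), 'zax', array([ 0.   , -0.002, -1.   ]), array([-3.3, -0.2, 12.7]), array([0.04, 0.57, 0.16]), 0.0056, 81.81906402111053, array([-5.610e-01,  3.380e-01,  1.715e+00, -2.000e-03,  1.088e+00,
        2.112e+00]))
```

Call:
step_arm --increments '[{"dp": [0,0,0],"yaw": -0.8,"grip": 0},{"dp": [0,0,0],"yaw": -0.8,"grip": 0},{"dp": [0,0,0],"yaw": -0.2,"grip": 0},{"dp": [0,0,0],"yaw": 0,"grip": 0},{"dp": [0,0,0],"yaw": 0,"grip": 0}]'

```text
clock: 12.58
position: [0.5056, -0.2369, 0.1196]
ee_rot: [0.001, 0.774, -0.633, 0.0]
contact_force: [-3.5, -0.9, 14.2]
width: 0.006
gripper_force: 81.9
```

Run:
```python
from h import *
import cv2
print(st());s=cams.get_image("side");w=cams.get_image("wrist")
b=cv2.resize(s[150:250,235:335],(400,400),interpolation=cv2.INTER_CUBIC)
a=cv2.resize(w[150:300,240:390],(400,400),interpolation=cv2.INTER_CUBIC)
cv2.imwrite("pics/f.png",np.hstack([a,b]))
```

```text
(12.575, array([ 0.5056, -0.2369,  0.1196]), 'yaw y-axis', np.float64(-2.9413), 'zax', array([-0.001, -0.002, -1.   ]), array([-3.5, -0.9, 14.2]), array([0.04, 0.72, 0.23]), 0.006, 81.94622933864594, array([-0.561,  0.338,  1.715, -0.003,  1.089,  2.381]))
```

View pics/f.png

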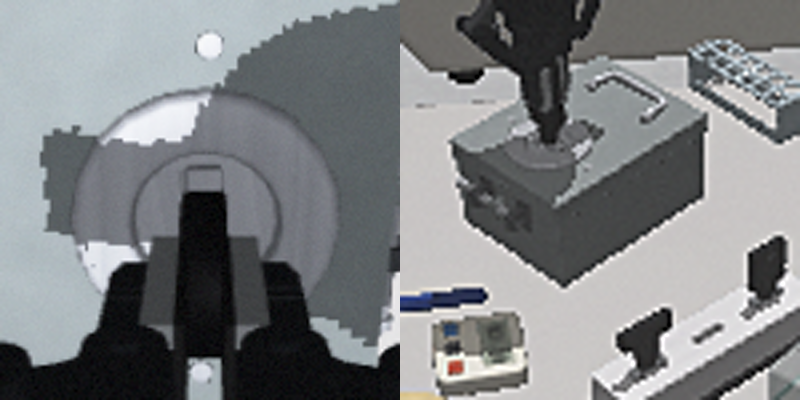

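The shoulder sits on the plug at (205,180) in line with the fingers, and the bolt sticks out on the box's +y side at (465,185). The block, the other keys, the timer and the pen haven't moved. Handing in.

```bash
python3 -c "
from rig import ticket
print(ticket.sign_off())"
```

```text
the job is handed in; nothing more can be done
None
```

I handed the job in with the round key home in the lock, turned about 1.55 rad clockwise to the stop and still gripped at about 80 N, and the last picture shows the bolt drawn; the sign-off gave no verdict.

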